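Let a grinding ball into its lever box and ease the lid shut

ROBOT

A 6-joint arm with a two-finger parallel gripper is mounted at the origin on the work surface; the furniture and walls round the work are solid. World frame = base frame: x ahead of the robot, y to its left, z up, the work surface at z = 0. Lengths are in m, angles in rad, forces in N, time in s.
With the tool pointing down it reaches from about 0.35 to 0.775 m from the base axis. Payload 5.5 kg.
Tool frame: the origin (TCP) lies between the finger pads; the fingertips stand 17 mm ahead of it and the grasp point (between the pads) lies 2 mm behind it; z points along the fingers, y is the direction in which the jaws open and shut (so a half turn about z gives the same grasp; the last joint's range is limited). The gripper opens to 85 mm and grips with 20 to 120 N. Pads are 22 mm wide; open, the fingers measure 114 mm over their backs; the gripper's body (76 mm by 85 mm) begins 54 mm behind the grasp point. The pads swing forward as they close: fully open they stand 13 mm farther back than shut.
Start: joints at [-1.398, 0.313, 0.046, 1.304, 0, 1.431], TCP at [0.177, -0.547, 0.248] pointing down, gripper open.
Joint ranges: [-2.76, 2.76], [-0.86, 1.69], [-1.03, 1.26], [-2.2, 2.34], [-1.47, 1.5], [-3.14, 3.14]. Speed limits (rad/s): [2.57, 2.57, 3.14, 3.14, 3.14, 3.14].

INTERFACE

Orientations are given as a unit quaternion [w, x, y, z].
In Python, from plant import telemetry, read_camera, calibration, hand_in gives the robot as it stands.
- The arm moves only by the tool apply_moves, never from a script. Its argument "steps" is a list of rows, each a list of 7 numbers: the turn, a rotation vector about the world's x, y, z in units of 360 degrees (1.0 is 360 degrees), then the shift along the world's x, y, z in units of 0.4 m (1.0 is 0.4 m), then the opening, from 0 (shut) to 1 (fully open). In form: [[wx, wy, wz, dx, dy, dz, hand], ...]. A call has 1 to 8 rows; each row is the pose to reach, as a shift and turn from the pose measured when the call began, turning the shorter way round; what a row does not reach only later rows make up. A row lasts 1/8 s, in which the tool goes at most 62.5 mm and 10.7 degrees, less where a joint would pass 70% of its speed; a pose out of reach is approached as far as the arm can. A call with a number of a shift or a turn outside -1 to 1 is refused whole. A call with a gripper value outside its range is refused whole. The fingers move at their own pace and stop on an object; the grip force is fixed at half the most. Time passes only in rows, so rows that repeat a pose let the fingers close. It gives the time, the measured TCP pose, the force and the opening at its end, in the units of the state.
- telemetry.get_state(): the state, without advancing time (a new reading comes with each control period).
- read_camera(name): name is "side" or "top" or "wrist"; returns (picture, depth): 384x512x3 uint8, red, green, blue; 384x512 float32, m along the optical axis (not along the pixel's ray), 0 where there is no reading.
- calibration(name): a dict with "fovy" (degrees; the focal length in pixels is half the picture's height over the tangent of half this angle, whatever the lens; pixels are square), "cx", "cy" (the principal point, pixels), "pose" (4x4, takes a point from camera to world coordinates); the wrist camera has in their place "tool_from_camera" (4x4, takes a point from camera to tool coordinates, whose origin is the TCP and whose axes are the flange's). Camera axes: x right, y down, z forward; pixel columns grow to the right and rows downward; lengths in m; the calibration is good to about 2 mm. The wrist camera is an equidistant fisheye: a pixel r from the principal point sees the ray r / f radians off the axis. A picture is of the moment at which its call begins: read the wrist's pose just before it. calibration takes no time and is no camera call.
- hand_in(): hands the job in, once; it reports no verdict.
The state is a dict: "time": time; "joint_positions": joint angles; "joint_vel": joint speeds; "joint_torque": joint torques, N m; "eef_pos": TCP position; "tool_rot": TCP orientation; "ft_force": force on the tool from outside, world axes, zero at the start; "torque": the same for the moment, N m; "gripper_width": finger opening in m.
Only numpy, scipy, OpenCV 4.12 (cv2) and the standard library are available. Lean on these libraries where they do the work, as an engineer would, in place of code of your own. Each camera call takes 0.05 s, during which the arm holds its last target.

TASK

A white grinding ball waits on the chute of one of the two lever boxes. Press that box's lever down with the fingertips until its lid stands wide open and the ball has rolled in, then ease the lever up again so that the lid comes down gently all the way without slamming, and move clear. Work the lid only by its lever, do not touch the ball, and leave the other box shut and everything else where it is.

Things in the scene. Friction and masses are not known exactly. Their poses are not given: they have to be found in the camera images.
- box_fed: The box whose chute holds the ball. Fixed grey box, 100 x 100 mm, 104 mm high with lid; origin: centre of its underside. Lever on its -x side; lid hinged along the top of its -y side; on its +y side a short chute (55 mm, floor 54 to 66 mm up) feeds in under the lid. Wide open, the lid's free edge stands 185 mm up, still within the box's 104 mm of x.
- box_empty: The other box, chute empty; which stands left changes. Fixed grey box, 100 x 100 mm, 104 mm high with lid; origin: centre of its underside. Lever on its -x side; lid hinged along the top of its -y side; on its +y side a short chute (55 mm, floor 54 to 66 mm up) feeds in under the lid. Wide open, the lid's free edge stands 185 mm up, still within the box's 104 mm of x.
- pad_fed (a point): middle of the top of the black lever pad of the box with the ball waiting on its chute. Pad 36 mm (box x) by 52 mm (box y); at rest level, 55 mm up, 138 mm from the box centre along box -x. Turns about a shaft 82 mm behind it, 50 mm up; sinks 29 mm to its stop. 2 to 5 N lifts the lid; no spring or catch: the lid's weight brings it back, fast if let go
- pad_empty (a point): middle of the top of the black lever pad of the other, empty box. Pad 36 mm (box x) by 52 mm (box y); at rest level, 55 mm up, 138 mm from the box centre along box -x. Turns about a shaft 82 mm behind it, 50 mm up; sinks 29 mm to its stop. 2 to 5 N lifts the lid; no spring or catch: the lid's weight brings it back, fast if let go
- lid_fed (a joint): angle of the lid of the box with the ball waiting on its chute, rad: 0 shut, 0.90 fully open; linked rigidly to its lever (lid angle = 2.5 x lever angle, so pushing the pad down 10 mm opens the lid by about 0.3 rad). Closing at about 1 rad/s or less (pad rising 30 mm/s or less) is soft; let go, it closes at over 4 rad/s
- lid_empty (a joint): angle of the lid of the other, empty box, rad: 0 shut, 0.90 fully open; linked rigidly to its lever (lid angle = 2.5 x lever angle, so pushing the pad down 10 mm opens the lid by about 0.3 rad). Closing at about 1 rad/s or less (pad rising 30 mm/s or less) is soft; let go, it closes at over 4 rad/s
- ball_center (a point): centre of the loose white porcelain grinding ball, 36 mm diameter. It waits on the chute of the fed box, leaning against the down-turned lip of the lid; once the lid is about 0.35 rad open it rolls in by itself
- lip_fed (a point): middle of the free edge of the fed box's lid, on its top, just above the lip (57 mm from the box centre along its +y, 104 mm up when shut)
- tile: a loose speckled-white test tile, 75 x 40 x 8 mm, lying flat; origin at its underside; a bystander, to be left where it is
- weight: a loose brass balance weight with a knob, 26 mm across, 36 mm high; origin at its underside; a bystander, to be left where it is
- cup: a loose open grey cup, 76 mm across, 85 mm high; origin at its underside; a bystander, to be left where it is
- jar: a loose jar with a lid, 72 mm across, 102 mm high; origin at its underside; a bystander, to be left where it is
- tape: a loose roll of tape lying flat, 96 mm across, 25 mm high; origin at its underside; a bystander, to be left where it is
Not all that is in view belongs to the job. What is shaped like the part that bears ball_center but black, green or orange is not meant.

How it is judged:
On the way:
1. the fingers hold the lever down, the lid of the fed box is wide open (over 0.6 rad) and the ball is inside the box (value of joint lid_fed above 0.6 rad and contact force between the fingers and lever_fed above 0.3 N and x of ball_center in the frame of box_fed between -0.05 and 0.05 m and y of ball_center in the frame of box_fed between -0.05 and 0.05 m and z of ball_center in the frame of box_fed below 0.05 m), for 0.1 s.
At the end, for the whole second after the job is handed in: the ball lies inside the box it was waiting at (its centre less than 50 mm above the underside), and both lids are shut (under 0.03 rad) (value of joint each of lid_fed, lid_empty below 0.03 rad and x of ball_center in the frame of box_fed between -0.05 and 0.05 m and y of ball_center in the frame of box_fed between -0.05 and 0.05 m and z of ball_center in the frame of box_fed below 0.05 m); the robot touches nothing.
It fails at once if the lid of the fed box slams (it turns shut faster than 2.5 rad/s within the last 0.2 rad) (value of joint lid_fed below 0.2 rad and velocity of joint lid_fed below -2.5 rad/s).
It fails at once if the robot touches a lid (contact force between any of the fingers, the arm and lid_fed above 0.5 N or contact force between any of the fingers, the arm and lid_empty above 0.5 N).
It fails at once if the robot touches the ball (contact force between any of the fingers, the arm and ball above 0.3 N).
It fails at once if the other box is opened (over 0.15 rad) (value of joint lid_empty above 0.15 rad).
It fails at once if a bystander is moved more than 25 mm (distance of any of tile, weight, cup, jar, tape from where it was at the start of the episode above 0.025 m).
It also fails if it takes over 40 s, if anything falls off the work surface, if the arm or the gripper's body presses on something with over 40 N, if the wrist force passes 120 N, or if a joint passes its speed limit or range.

## Working session

There is one attempt and no reset: what is moved stays moved. The work goes in short steps, Python scripts to look and compute and a tool call to move; the robot and the scene stay as the last step left them, time stands still between calls to the robot, and variables do not carry over. Pictures are saved under pics/ and viewed, and the job is handed in when it is done.

Besides the shell and the picture viewer there is one more tool, called after "Call:" by a JSON object that holds its "method" and its "body", one argument or row to a line. apply_moves: Moves the arm, as the interface text tells. Shifts and turns lie within -1 to 1; 1 stands for 0.4 m of shift or 360 degrees of turn. Its arguments: {"type":"object","properties":{"steps":{"type":"array"}},"required":["steps"]}

```bash
ls; mkdir -p pics
python3 - <<'E'
from plant import *
import cv2,numpy as np
s=telemetry.get_state();print(s)
for n in("top","side"):
    p,d=read_camera(n);cv2.imwrite(f"pics/{n}0.png",p[...,::-1]);np.savez(f"{n}0.npz",p=p,d=d)
    print(calibration(n))
print(calibration("wrist"))
E
```

```text
pics
{'time': 0.0, 'joint_positions': array([-1.39760557e+00,  3.14000622e-01,  4.49783514e-02,  1.30361862e+00,
       -2.67709853e-05,  1.43117874e+00]), 'joint_vel': array([-0.00110811, -0.00097728,  0.00063402, -0.00025347,  0.00078361,
        0.00018954]), 'joint_torque': array([ 3.35096565e-04, -4.80629826e+01,  2.98531187e+01,  1.92900124e-02,
       -1.78388209e-04, -2.88616171e-06]), 'eef_pos': array([ 0.17683461, -0.54661859,  0.24740848]), 'tool_rot': array([-9.21927010e-04,  9.87793358e-01,  1.55767232e-01, -2.88648364e-05]), 'ft_force': array([ 0.32099629, -0.31376759, -0.48737294]), 'torque': array([-0.06328832,  0.04588943, -0.00192212]), 'gripper_width': 0.08533782876846242}
{'fovy': 44.949762773359915, 'cx': 253.1551112544543, 'cy': 182.65713368438682, 'pose': array([[-0.05485681, -0.97815394,  0.20051334,  0.22988893],
       [-0.99847312,  0.05243227, -0.01738647,  0.21168839],
       [ 0.00649327, -0.20116094, -0.97953668,  1.48367334],
       [ 0.        ,  0.        ,  0.        ,  1.        ]])}
{'fovy': 49.1021058971526, 'cx': 258.43476068109396, 'cy': 188.7267383542718, 'pose': array([[-0.93487185, -0.1907766 ,  0.29936418,  0.14206557],
       [-0.35493704,  0.48843374, -0.79715255,  1.09361782],
       [ 0.00585849, -0.85149091, -0.52433663,  0.66745556],
       [ 0.        ,  0.        ,  0.        ,  1.        ]])}
{'fovy': 65.70646984690485, 'cx': 251.53678920550928, 'cy': 191.96204677478227, 'tool_from_camera': array([[-5.04053743e-04, -9.61573067e-01, -2.74548691e-01,
         6.97192890e-02],
       [ 9.99999452e-01, -2.32834203e-04, -1.02046150e-03,
         4.89203395e-04],
       [ 9.17323965e-04, -2.74549055e-01,  9.61572657e-01,
        -1.26987987e-01],
       [ 0.00000000e+00,  0.00000000e+00,  0.00000000e+00,
         1.00000000e+00]])}
```

View pics/top0.png

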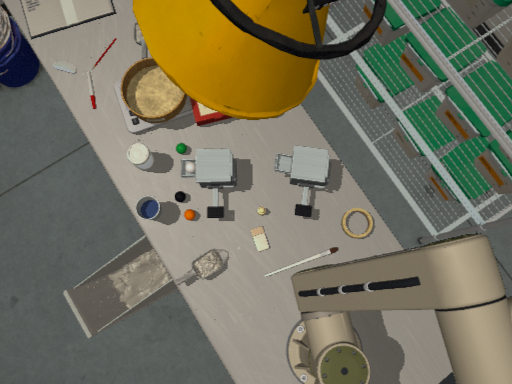

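View pics/side0.png

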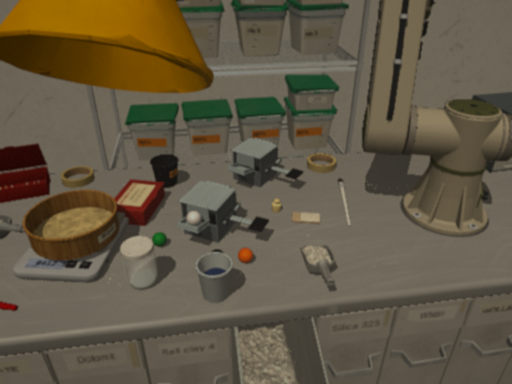

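```bash
cat > h.py <<'E'
import numpy as np,cv2
from plant import *
def cloud(n,d):
    c=calibration(n);h,w=d.shape;f=h/2/np.tan(np.radians(c["fovy"]/2))
    v,u=np.mgrid[:h,:w]
    P=np.stack([(u-c["cx"])/f*d,(v-c["cy"])/f*d,d],-1)
    return P@c["pose"][:3,:3].T+c["pose"][:3,3]
E
python3 - <<'E'
from h import *
for n,(x0,x1,y0,y1) in dict(top=(120,350,130,260),side=(110,300,130,300)).items():
    z=np.load(n+"0.npz");p,d=z["p"],z["d"]
    cv2.imwrite(f"pics/{n}crop.png",cv2.resize(p[y0:y1,x0:x1,::-1],None,fx=3.4,fy=3.4,interpolation=cv2.INTER_CUBIC))
z=np.load("top0.npz");p,d=z["p"].astype(int),z["d"];C=cloud("top",d)
m=(p.max(-1)<45)&(C[...,2]>0.03)&(C[...,2]<.08)
k,l,st,c=cv2.connectedComponentsWithStats(m.astype(np.uint8))
for i in range(1,k):
    if st[i,4]>40:
        q=C[l==i];print(st[i],c[i],np.median(q,0),q.min(0),q.max(0)); print(cv2.minAreaRect(q[:,:2].astype(np.float32)*1000))
for a in[(190,168),(215,163),(310,163)]:print(a,C[a[1],a[0]])
m=(C[...,2]>.095)&(C[...,2]<.113)
k,l,st,c=cv2.connectedComponentsWithStats(m.astype(np.uint8))
for i in range(1,k):
    if st[i,4]>300:
        q=C[l==i];print('lid',st[i],c[i],np.median(q,0)); print(cv2.minAreaRect(q[:,:2].astype(np.float32)*1000))
lamp=(p[...,0]>180)&(p[...,1]>110)&(p[...,2]<60);q=C[lamp];print('lamp',np.percentile(q,[1,50,99],axis=0))
E
```

```text
[175 192  10   9  52] [179.53846154 195.42307692] [0.49858164 0.4202698  0.03361039] [0.48345376 0.40729019 0.03030281] [0.50912518 0.43544884 0.03894589]
((497.9207458496094, 421.3683166503906), (24.591285705566406, 23.91025161743164), 25.16938018798828)
[295 205  17  12 162] [302.95679012 210.35802469] [0.42629355 0.03671458 0.05523731] [0.40758058 0.01041054 0.04756011] [0.44422701 0.06246085 0.0649854 ]
((426.66448974609375, 36.4076042175293), (48.934486389160156, 31.877731323242188), 78.81494140625)
[208 207  15  11 156] [215.11538462 212.28846154] [0.43529124 0.30938561 0.05480938] [0.41893798 0.28741675 0.04742369] [0.45310789 0.33181668 0.063411  ]
((436.0229797363281, 309.6554260253906), (44.054203033447266, 32.02888107299805), 87.16326141357422)
(190, 168) [0.57124388 0.37864247 0.09169061]
(215, 163) [0.57930238 0.30027003 0.10623896]
(310, 163) [0.56434896 0.00991923 0.10413637]
lid [127 143  23  22 369] [138.06233062 153.03794038] [0.62550138 0.5353958  0.10093139]
((625.5239868164062, 536.0883178710938), (66.45843505859375, 67.4143295288086), 28.58551788330078)
lid [ 291  145   39   37 1186] [309.95362563 163.48650927] [0.56247103 0.01010158 0.10420889]
((563.8902587890625, 9.016998291015625), (112.48710632324219, 105.49563598632812), 79.33378601074219)
lid [ 196  149   37   33 1193] [213.66722548 165.01676446] [0.57386568 0.30491562 0.103921  ]
((574.5975952148438, 303.8516845703125), (110.86079406738281, 103.92515563964844), 87.53875732421875)
lamp [[0.63547341 0.18789693 0.43339034]
 [0.77202957 0.32970185 0.52444013]
 [0.86724384 0.44168334 0.603491  ]]
```

View pics/topcrop.png

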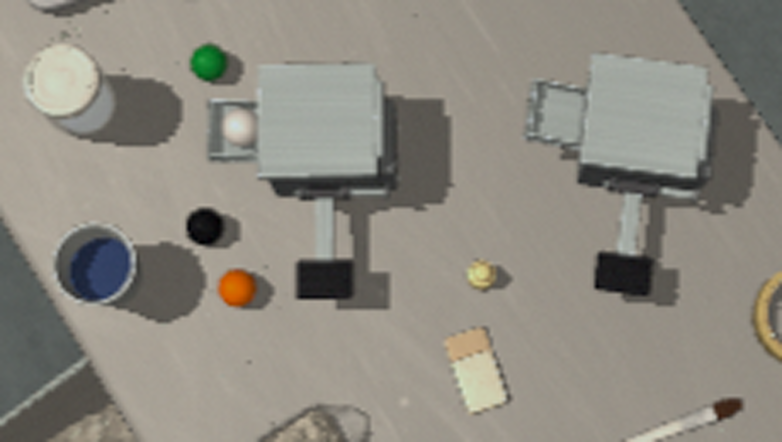

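View pics/sidecrop.png

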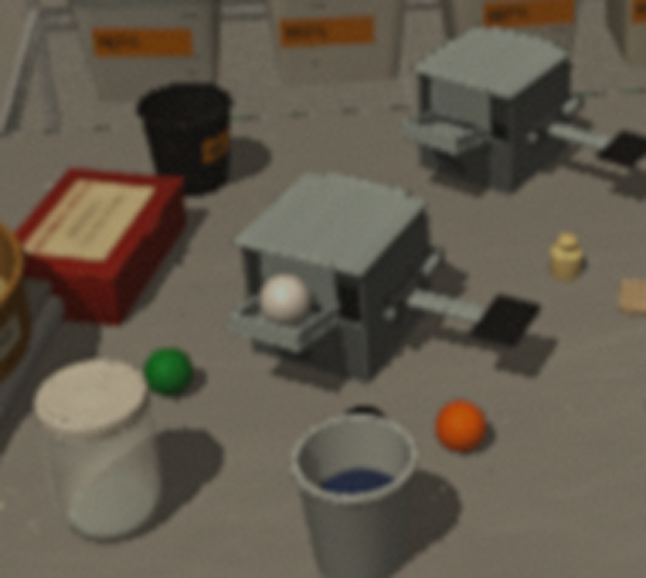

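The top view shows four balls: white at (190,168) on the left box's chute, green at (181,148), black at (180,196) and orange at (190,214) on the bench. Only the white one sits on a chute, and both crops confirm it. So the left box is the fed one, with its pad at about (0.436, 0.309, 0.055) and a yaw of about -2°. I'll shut the fingers and turn the tool so the wrist camera faces away from the lid.

Call:
{"method": "apply_moves", "body": {
  "steps": [
    [0,0,0.025,0.085,0.125,0,0],
    [0,0,0.05,0.17,0.25,0,0],
    [0,0,0.075,0.255,0.375,0,0],
    [0,0,0.1,0.34,0.5,0,0],
    [0,0,0.125,0.425,0.625,0,0],
    [0,0,0.15,0.51,0.75,0,0],
    [0,0,0.175,0.595,0.875,0,0],
    [0,0,0.2,0.68,1.0,0,0]
  ]
}}

```text
time: 1.1
eef_pos: [0.4495, -0.1448, 0.2473]
tool_rot: [-0.001, 0.706, 0.708, -0.001]
ft_force: [0.4, -0.6, 0.3]
gripper_width: 0.0001
```

Call:
{"method": "apply_moves", "body": {
  "steps": [
    [0,0,0.028,-0.005,0.13,0,0],
    [0,0,0.056,-0.01,0.26,0,0],
    [0,0,0.084,-0.015,0.39,0,0],
    [0,0,0.112,-0.02,0.52,0,0],
    [0,0,0.14,-0.025,0.65,0,0],
    [0,0,0.168,-0.03,0.78,0,0],
    [0,0,0.196,-0.035,0.91,0,0],
    [0,0,0.22,-0.04,1.0,0,0]
  ]
}}

```text
time: 2.1
eef_pos: [0.4329, 0.2572, 0.247]
tool_rot: [-0.0, 0.089, 0.996, -0.001]
ft_force: [0.2, -0.1, -0.2]
gripper_width: -0.0003
```

Run:
```python
from h import *
s=telemetry.get_state();print(s["eef_pos"],s["tool_rot"],s["joint_positions"],s["ft_force"])
p,d=read_camera("wrist");cv2.imwrite("pics/w1.png",p[...,::-1]);np.savez("w1.npz",p=p,d=d)
```

```text
[0.43287702 0.25722577 0.24695369] [-4.14508250e-04  8.88627958e-02  9.96043392e-01 -8.90181406e-04] [ 3.77302140e-01  1.76588343e-01 -1.35898903e-01  1.25984999e+00
 -1.21760151e-03  5.55263495e-01] [ 0.18759018 -0.0565909  -0.24123449]
```

View pics/w1.png

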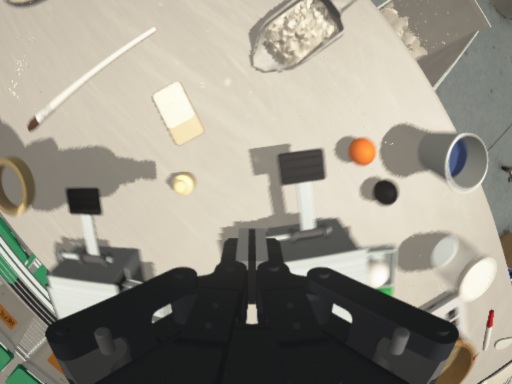

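The wrist picture shows the fed pad at (302,166), with the ball at (379,272) on its chute.

Run:
```python
from h import *
from scipy.spatial.transform import Rotation as R
z=np.load("w1.npz");p=z["p"].astype(int)
m=(p.max(-1)<70)[:230].astype(np.uint8);m[:130]=0
k,l,st,c=cv2.connectedComponentsWithStats(m)
cal=calibration("wrist");f=192/np.tan(np.radians(cal["fovy"]/2))
q=np.array([-4.145e-4,.08886,.99604,-8.9e-4]);Rt=R.from_quat(q[[1,2,3,0]]).as_matrix();t=np.array([.43288,.25723,.24695])
def ray(u,v,h):
    a=np.array([u-cal["cx"],v-cal["cy"]]);r=np.hypot(*a);th=r/f
    dc=np.array([*(np.sin(th)*a/r),np.cos(th)]);T=cal["tool_from_camera"]
    D=Rt@T[:3,:3]@dc;O=Rt@T[:3,3]+t;return O+D*(h-O[2])/D[2]
for i in range(1,k):
    if 200<st[i,4]<2500:
        cs,_=cv2.findContours((l==i).astype(np.uint8),0,2);r=cv2.minAreaRect(cs[0])
        print(st[i],c[i],ray(*c[i],.055));print([ray(*b,.055)[:2].round(4) for b in cv2.boxPoints(r)])
```

```text
[279 153  43  30 599] [297.0984975  170.01001669] [0.43811744 0.30683429 0.055     ]
[array([0.4175, 0.2895]), array([0.419 , 0.3333]), array([0.4519, 0.3334]), array([0.45  , 0.2886])]
[374 181  23  23 413] [385.06053269 191.95883777] [0.48232243 0.41019174 0.055     ]
[array([0.4663, 0.3964]), array([0.4713, 0.4258]), array([0.4993, 0.4249]), array([0.4935, 0.3947])]
[ 67 188  34  26 774] [ 83.61886305 200.33074935] [0.42717834 0.04203091 0.055     ]
[array([0.4069, 0.0213]), array([0.4163, 0.072 ]), array([0.4473, 0.061 ]), array([0.4392, 0.0082])]
```

Call:
{"method": "apply_moves", "body": {
  "steps": [
    [0,0,0.013,0,0.066,-0.1,0],
    [0,0,0.025,0,0.132,-0.2,0],
    [0,0,0.025,0,0.132,-0.3,0],
    [0,0,0.025,0,0.132,-0.37,0],
    [0,0,0.025,0,0.132,-0.39,0],
    [0,0,0.025,0,0.132,-0.39,0]
  ]
}}

```text
time: 2.9
eef_pos: [0.4327, 0.3127, 0.0908]
tool_rot: [-0.001, 0.007, 1.0, 0.0]
ft_force: [0.7, 0.3, 1.3]
gripper_width: -0.0001
```

Run:
```python
from h import *
s=telemetry.get_state();print(s["eef_pos"],s["tool_rot"],s["ft_force"])
p,d=read_camera("side");cv2.imwrite("pics/s2.png",cv2.resize(p[130:300,110:350,::-1],None,fx=3.3,fy=3.3))
```

```text
[0.43268953 0.31269657 0.09081024] [-9.34807368e-04  7.33846744e-03  9.99972614e-01  2.10346759e-04] [0.65515016 0.31323649 1.277128  ]
```

View pics/s2.png

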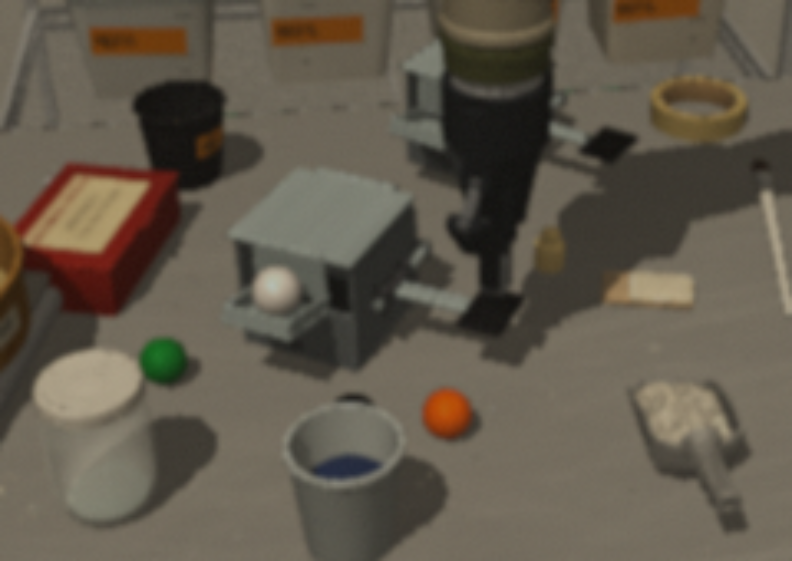

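Fingertips are above the fed pad, and the ball is still on the chute at (275,290) in the crop. Now pressing.

Call:
{"method": "apply_moves", "body": {
  "steps": [
    [0,0,0,0,0,-0.03,0],
    [0,0,0,0,0,-0.045,0],
    [0,0,0,0,0,-0.055,0],
    [0,0,0,0,0,-0.067,0],
    [0,0,0,0,0,-0.079,0],
    [0,0,0,0,0,-0.091,0],
    [0,0,0,0,0,-0.103,0],
    [0,0,0,0,0,-0.107,0]
  ]
}}

```text
time: 3.95
eef_pos: [0.4335, 0.3132, 0.0485]
tool_rot: [-0.0, 0.007, 1.0, 0.001]
ft_force: [0.8, 0.6, 2.3]
gripper_width: -0.0002
```

Run:
```python
from h import *
s=telemetry.get_state();print(s["eef_pos"],s["tool_rot"],s["ft_force"])
p,d=read_camera("side");cv2.imwrite("pics/s3.png",cv2.resize(p[130:300,110:350,::-1],None,fx=3.3,fy=3.3))
```

```text
[0.43346164 0.31318753 0.04850246] [-1.61615859e-04  7.32589884e-03  9.99972837e-01  7.94317306e-04] [0.80698688 0.61257733 2.26182575]
```

View pics/s3.png

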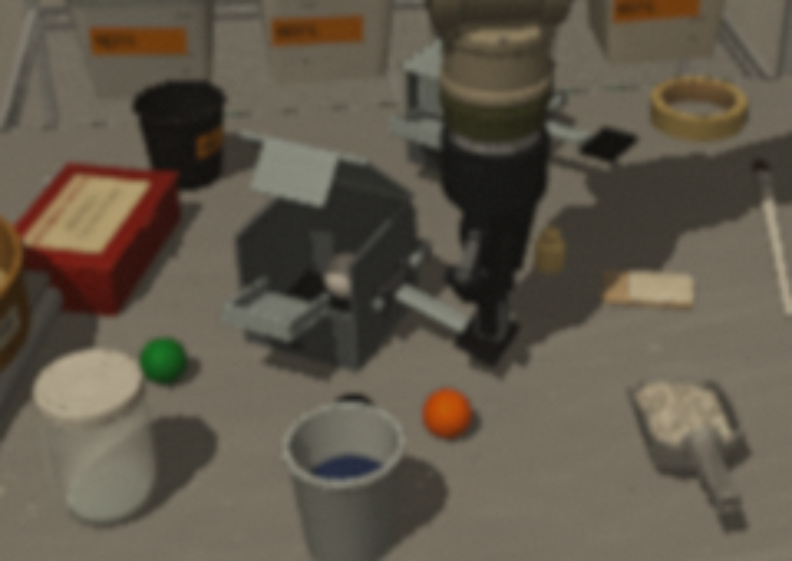

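The lid stands wide open and the ball is passing into the box at (340,277). I'll press slightly more, hold and look again.

Call:
{"method": "apply_moves", "body": {
  "steps": [
    [0,0,0,0,0,-0.004,0],
    [0,0,0,0,0,-0.004,0],
    [0,0,0,0,0,-0.004,0],
    [0,0,0,0,0,-0.004,0],
    [0,0,0,0,0,-0.004,0],
    [0,0,0,0,0,-0.004,0],
    [0,0,0,0,0,-0.004,0],
    [0,0,0,0,0,-0.004,0]
  ]
}}

```text
time: 5.0
eef_pos: [0.4331, 0.3131, 0.0467]
tool_rot: [-0.001, 0.007, 1.0, 0.001]
ft_force: [0.3, 0.0, 2.8]
gripper_width: 0.0
```

Run:
```python
from h import *
s=telemetry.get_state();print(s["eef_pos"],s["tool_rot"],s["ft_force"])
p,d=read_camera("side");cv2.imwrite("pics/s4.png",cv2.resize(p[150:260,160:290,::-1],None,fx=5,fy=5))
C=cloud("side",d)
# lid slope: light plate region
l=C[170:195,185:212].reshape(-1,3);l=l[l[:,2]>.1];q=l-l.mean(0);n=np.linalg.svd(q,full_matrices=0)[2][2];print("lid tilt",np.arccos(abs(n[2])),len(l))
```

```text
[0.43311493 0.31311849 0.04673865] [-5.08724124e-04  7.29861310e-03  9.99972966e-01  7.33473815e-04] [0.30178266 0.04277681 2.81917931]
lid tilt 0.5918901084632858 410
```

View pics/s4.png

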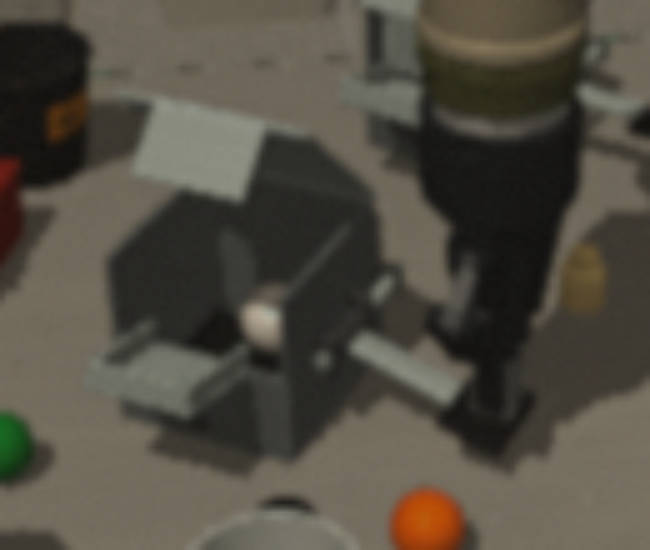

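Run:
```python
from h import *
p,d=read_camera("side");C=cloud("side",d)
print(p[214,205:222].tolist())
for v in range(206,224,2):print(v,[(tuple(p[v,u]),C[v,u].round(3).tolist()) for u in (209,212,214)])
p,d=read_camera("top");C=cloud("top",d);cv2.imwrite("pics/t4.png",cv2.resize(p[130:240,160:290,::-1],None,fx=5,fy=5))
b=C[140:185,190:240].reshape(-1,3);print("max z",b[:,2].max(), b[b[:,2].argmax()])
```

```text
[[25, 24, 21], [27, 24, 22], [49, 46, 40], [96, 88, 77], [140, 130, 112], [161, 149, 132], [168, 156, 137], [172, 161, 143], [175, 167, 148], [167, 160, 142], [135, 129, 114], [83, 80, 71], [46, 45, 42], [39, 39, 36], [42, 41, 38], [40, 40, 36], [40, 39, 36]]
206 [((np.uint8(59), np.uint8(60), np.uint8(55)), [0.599, 0.257, 0.03]), ((np.uint8(51), np.uint8(50), np.uint8(44)), [0.589, 0.259, 0.034]), ((np.uint8(59), np.uint8(56), np.uint8(50)), [0.583, 0.259, 0.035])]
208 [((np.uint8(63), np.uint8(63), np.uint8(57)), [0.596, 0.262, 0.028]), ((np.uint8(87), np.uint8(81), np.uint8(71)), [0.577, 0.281, 0.044]), ((np.uint8(98), np.uint8(90), np.uint8(79)), [0.571, 0.282, 0.046])]
210 [((np.uint8(90), np.uint8(84), np.uint8(74)), [0.582, 0.289, 0.042]), ((np.uint8(113), np.uint8(107), np.uint8(93)), [0.574, 0.288, 0.043]), ((np.uint8(98), np.uint8(91), np.uint8(80)), [0.569, 0.286, 0.043])]
212 [((np.uint8(150), np.uint8(138), np.uint8(121)), [0.582, 0.291, 0.037]), ((np.uint8(177), np.uint8(172), np.uint8(153)), [0.572, 0.292, 0.04]), ((np.uint8(153), np.uint8(154), np.uint8(140)), [0.567,
[... 450 characters left out ...]
31])]
218 [((np.uint8(63), np.uint8(61), np.uint8(54)), [0.588, 0.281, 0.009]), ((np.uint8(106), np.uint8(97), np.uint8(84)), [0.571, 0.295, 0.023]), ((np.uint8(109), np.uint8(100), np.uint8(88)), [0.566, 0.295, 0.024])]
220 [((np.uint8(59), np.uint8(62), np.uint8(55)), [0.548, 0.355, 0.063]), ((np.uint8(41), np.uint8(37), np.uint8(33)), [0.576, 0.287, 0.01]), ((np.uint8(51), np.uint8(46), np.uint8(41)), [0.571, 0.285, 0.01])]
222 [((np.uint8(51), np.uint8(50), np.uint8(46)), [0.547, 0.357, 0.059]), ((np.uint8(22), np.uint8(22), np.uint8(18)), [0.574, 0.292, 0.008]), ((np.uint8(23), np.uint8(22), np.uint8(19)), [0.567, 0.294, 0.01])]
max z 1.483673339070084 [0.22988893 0.21168839 1.48367334]
```

View pics/t4.png

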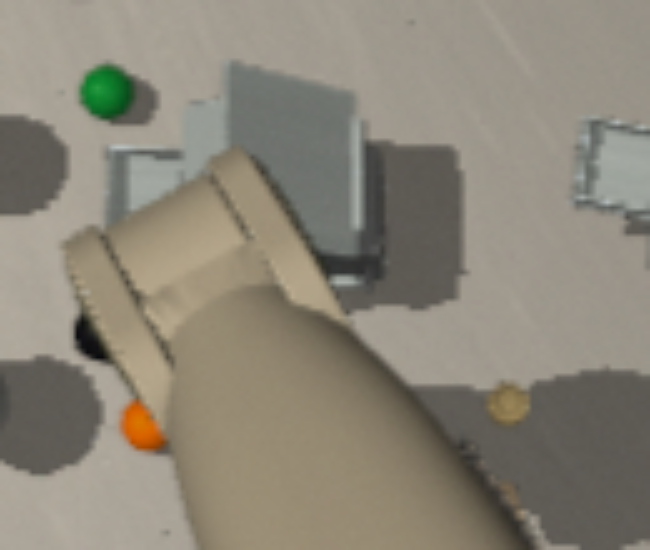

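The ball rests inside the box with its centre at about (0.572, 0.279, 0.027). The pad is down about 25 mm and the fingers are holding it. Now easing up at about 16 mm/s.

Call:
{"method": "apply_moves", "body": {
  "steps": [
    [0,0,0,0,0,0.005,0],
    [0,0,0,0,0,0.01,0],
    [0,0,0,0,0,0.015,0],
    [0,0,0,0,0,0.02,0],
    [0,0,0,0,0,0.025,0],
    [0,0,0,0,0,0.03,0],
    [0,0,0,0,0,0.035,0],
    [0,0,0,0,0,0.04,0]
  ]
}}

```text
time: 6.15
eef_pos: [0.4331, 0.3131, 0.0629]
tool_rot: [-0.0, 0.007, 1.0, 0.001]
ft_force: [-2.4, -1.2, 2.0]
gripper_width: -0.0003
```

Call:
{"method": "apply_moves", "body": {
  "steps": [
    [0,0,0,0,0,0.004,0],
    [0,0,0,0,0,0.008,0],
    [0,0,0,0,0,0.012,0],
    [0,0,0,0,0,0.016,0],
    [0,0,0,0,0,0.02,0],
    [0,0,0,0,0,0.024,0],
    [0,0,0,0,0,0.028,0],
    [0,0,0,0,0,0.032,0]
  ]
}}

```text
time: 7.15
eef_pos: [0.4334, 0.3131, 0.0757]
tool_rot: [-0.0, 0.007, 1.0, 0.001]
ft_force: [-0.1, -0.0, 1.4]
gripper_width: -0.0002
```

Call:
{"method": "apply_moves", "body": {
  "steps": [
    [0,0,0,0,0,0.005,0],
    [0,0,0,0,0,0.01,0],
    [0,0,0,0,0,0.015,0],
    [0,0,0,0,0,0.02,0],
    [0,0,0,0,0,0.025,0]
  ]
}}

```text
time: 7.78
eef_pos: [0.4334, 0.3132, 0.0859]
tool_rot: [-0.0, 0.007, 1.0, 0.001]
ft_force: [0.1, 0.6, -0.1]
gripper_width: 0.0001
```

Run:
```python
from h import *
s=telemetry.get_state();print(s["eef_pos"],s["ft_force"])
p,d=read_camera("side");cv2.imwrite("pics/s5.png",cv2.resize(p[150:260,160:290,::-1],None,fx=5,fy=5))
```

```text
[0.43344944 0.31315056 0.08587252] [ 0.11854438  0.5684545  -0.11605094]
```

View pics/s5.png

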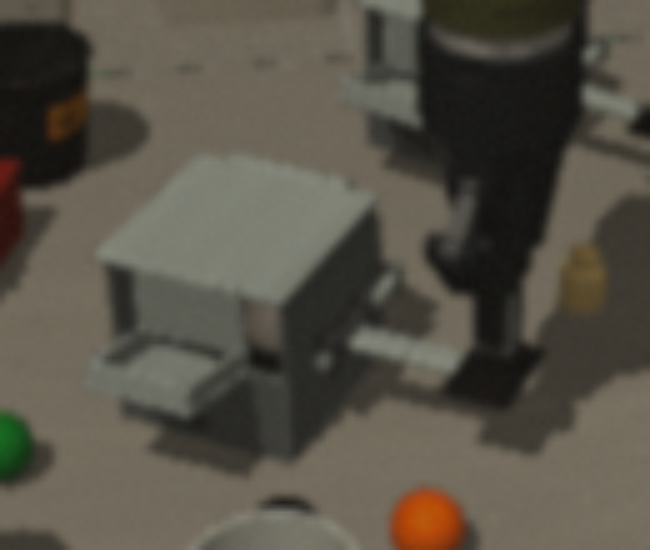

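The lid is shut with the ball inside, visible through the gap at (265,325). The fingers are clear of the lever with no force on them. Moving well clear.

Call:
{"method": "apply_moves", "body": {
  "steps": [
    [0,0,0,0,0,0.06,0],
    [0,0,0,0,0,0.16,0],
    [0,0,0,0,0,0.28,0],
    [0,0,0,0,0,0.38,0],
    [0,0,0,0,-0.12,0.4,0],
    [0,0,0,0,-0.24,0.4,0],
    [0,0,0,0,-0.3,0.4,0],
    [0,0,0,0,-0.3,0.4,0]
  ]
}}

```text
time: 8.82
eef_pos: [0.4335, 0.192, 0.2464]
tool_rot: [0.0, 0.009, 1.0, 0.001]
ft_force: [0.0, 0.4, 0.1]
gripper_width: -0.0001
```

Run:
```python
from h import *
s=telemetry.get_state();print(s["eef_pos"],s["ft_force"],abs(s["joint_vel"]).max())
for n in("top","side"):
    p,d=read_camera(n);C=cloud(n,d);z=np.load(n+"0.npz");C0=cloud(n,z["d"])
    cv2.imwrite(f"pics/{n}6.png",p[...,::-1])
    if n=="side":
        m=np.zeros(d.shape,bool);m[185:205,190:225]=1
        m&=(C0[...,2]>.098)&(C0[...,2]<.112)
        print("lid z before/after",C0[m][:,2].mean(),C[m][:,2].mean(),m.sum())
```

```text
[0.43354705 0.19199835 0.24636629] [0.03583185 0.43538364 0.05619192] 0.03615163626071399
lid z before/after 0.1050564468908171 0.1092066024420359 679
```

View pics/side6.png

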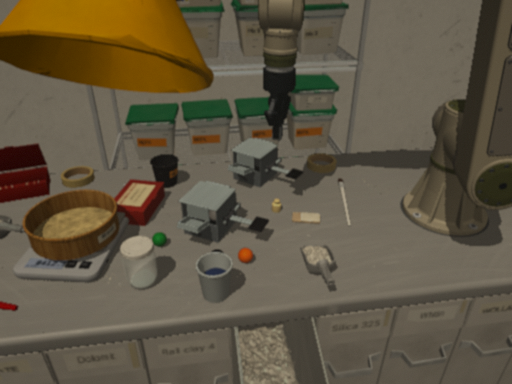

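The mean lid height rose 4 mm, which could mean the lid isn't quite shut, so I'm checking it more robustly.

Run:
```python
from h import *
for n in("side","top"):
    z=np.load(n+"0.npz");p,d=read_camera(n)
    C0=cloud(n,z["d"]);C=cloud(n,d)
    m=(C0[...,2]>.095)&(C0[...,2]<.115)&(np.abs(C0[...,0]-.574)<.045)&(np.abs(C0[...,1]-.304)<.045)
    for nm,c in(("before",C0),("after",C)):
        q=c[m]; A=np.c_[q[:,0]-.574,q[:,1]-.304,np.ones(len(q))]
        g=np.abs(q[:,2]-np.median(q[:,2]))<.02
        print(n,nm,m.sum(),g.sum(),"median",np.median(q[:,2]),np.linalg.lstsq(A[g],q[g,2],rcond=None)[0], np.percentile(q[:,2],[5,95]))
    k=(z["p"].max(-1)<45)&(np.abs(C0[...,0]-.436)<.025)&(np.abs(C0[...,1]-.31)<.03)&(C0[...,2]>.03)
    print("pad z",np.median(C0[k][:,2]),np.median(C[k][:,2]),k.sum())
    e=(C0[...,2]>.095)&(C0[...,2]<.115)&(np.abs(C0[...,0]-.564)<.045)&(np.abs(C0[...,1]-.009)<.045)
    print("other lid",np.median(C0[e][:,2]),np.median(C[e][:,2]))
    if n=="top":cv2.imwrite("pics/top7.png",p[...,::-1])
    else: cv2.imwrite("pics/s7.png",cv2.resize(np.hstack([z["p"][170:250,170:280],p[170:250,170:280]])[...,::-1],None,fx=3.6,fy=3.6,interpolation=2))
```

```text
side before 685 685 median 0.1050468172629021 [ 0.00153091 -0.00035175  0.10509633] [0.10359986 0.10680279]
side after 685 679 median 0.10515693365165679 [0.00045172 0.0028474  0.10516112] [0.10346254 0.10712049]
pad z 0.05584866827902246 0.055966047921340634 167
other lid 0.10477798031079066 0.10496358302995479
top before 843 843 median 0.10386574605522148 [-0.00041153  0.00054388  0.10388372] [0.09932586 0.10884062]
top after 843 773 median 0.10416987822698909 [-0.01084215 -0.00086636  0.10399108] [0.09949321 0.69984288]
pad z 0.054809379476488895 0.055387352984544114 156
other lid 0.10426613070077861 0.1041219432680982
```

View pics/s7.png

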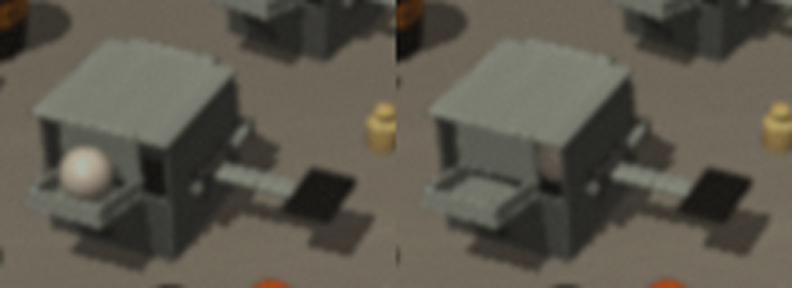

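View pics/top7.png

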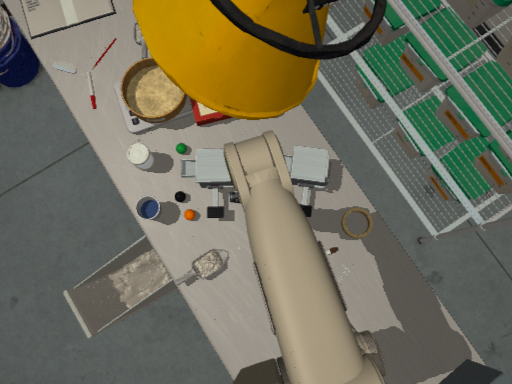

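The rise was an outlier: a few missing depth readings had skewed the mean. By the median and a plane fit, the lid is flat at its starting height (105.0 mm before, 105.2 mm after), and so is the pad. Both lids are shut, the bystanders in view haven't moved, and nothing touches the robot.

```bash
python3 -c "
from plant import *
print(hand_in())"
```

```text
the job is handed in; nothing more can be done
None
```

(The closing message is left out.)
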